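Load the retained samples into the bench incubator

TASK

Press the green button so that the incubator's clear lid springs open, then stand every blue-lidded sample pot from the rack's bays upright inside the incubator; each stands behind a white-lidded pot that has to be moved aside first. Put every white-lidded pot back upright on its own yellow-ringed place in front of its bay. Finally push the incubator lid shut until it latches, and leave the other things on the bench as they are.

Things in the scene. Friction and masses are not known exactly. Their poses are not given: they have to be found in the camera images.
- rack: white rack fixed to the bench; origin on the bench top, front to its -x, y along the row. 3 bays at y = +82, 0, -82 mm, 58 mm wide, open at front and top, between blocks 58 mm high from x = 6 to 55 mm (inner 24, end ones 12 mm thick). No floor; rail 12 mm high at the back, x = 55 to 63 mm. Fingers fit only before and behind a pot in a bay, not beside it
- front_place_0 (a point): centre of the yellow ring (62 mm across) flat on the bench in front of the left (rack y = +82 mm) bay; rack x = -28 mm; a pot there can be gripped at its left and right
- bay_0 (a point): where the rear pot of the left (rack y = +82 mm) bay stands at the start, on the bench; rack x = +28 mm
- front_place_1 (a point): centre of the yellow ring (62 mm across) flat on the bench in front of the middle (rack y = 0) bay; rack x = -28 mm; a pot there can be gripped at its left and right
- bay_1 (a point): where the rear pot of the middle (rack y = 0) bay stands at the start, on the bench; rack x = +28 mm
- front_place_2 (a point): centre of the yellow ring (62 mm across) flat on the bench in front of the right (rack y = -82 mm) bay; rack x = -28 mm; a pot there can be gripped at its left and right
- bay_2 (a point): where the rear pot of the right (rack y = -82 mm) bay stands at the start, on the bench; rack x = +28 mm
- front_pot_0: white-lidded beige sample pot of the left bay's front place, always there: closed round pot 66 mm high, body 46.5 mm across up to 52 mm, lid 50.5 mm across above; about 65 g; origin at the centre of its underside, z up its axis
- rear_pot_0: blue-lidded beige sample pot standing in the left bay behind the white-lidded one; two or three of the three are there, the others absent. Same shape as front_pot
- front_pot_1: white-lidded beige sample pot of the middle bay's front place, always there: closed round pot 66 mm high, body 46.5 mm across up to 52 mm, lid 50.5 mm across above; about 65 g; origin at the centre of its underside, z up its axis
- rear_pot_1: blue-lidded beige sample pot standing in the middle bay behind the white-lidded one; two or three of the three are there, the others absent. Same shape as front_pot
- front_pot_2: white-lidded beige sample pot of the right bay's front place, always there: closed round pot 66 mm high, body 46.5 mm across up to 52 mm, lid 50.5 mm across above; about 65 g; origin at the centre of its underside, z up its axis
- rear_pot_2: blue-lidded beige sample pot standing in the right bay behind the white-lidded one; two or three of the three are there, the others absent. Same shape as front_pot
- incubator: grey bench incubator fixed to the bench; origin on the bench top under the chamber's centre, front to its -x. Chamber 120 (x) by 240 mm (y) inside, walls 5 mm thick, 30 mm high. Console before it (x = -124 to -66 mm, y = -80 to +80 mm, 34 mm high) bears the green button and the lid's spring hook (59 mm high, x = -85 to -68 mm, y = -9 to 9 mm)
- chamber_floor (a point): centre of the chamber's flat floor, 5 mm above the bench, at incubator x = y = 0. Three pots fit side by side at incubator y = -80, 0, +80 mm with x between -20 and +20 mm, under the lid
- release (a joint): travel of the green push button in m: 0 out, 0.008 fully in; springs back by itself. 2 N starts it, 6 N holds it fully in; the lid is let go at about 0.005 to 0.006
- release_top (a point): centre of the green button's top (28 mm across, in a 44 mm round black housing), 58 mm above the bench when out; it is pressed straight down
- lid (a joint): angle of the clear lid in rad: 0 shut and latched, 1.85 open at its stop. Once released a spring swings it open in about 1 s and holds it. To shut it, push it round from behind (2 to 4 N at its edge), then press down near its front edge (about 10 N) until its tongue snaps under the hook; else it springs open again
- lid_hinge (a point): middle of the hinge line, which runs along the incubator's y at its x = +65 mm, 30 mm above the bench; frame turns with the lid. Lid, when shut: a shell from the hinge 130 mm to the front, 250 mm wide, outer top 50 mm above the hinge, walls 4 mm; a tongue 30 mm wide stands 8 mm out of its front
- lid_edge (a point): middle of the lid's upper front edge, 130 mm in front of and 50 mm above the hinge when shut; moves with the lid
- probe: bystander: white food thermometer lying behind, 46x152x18 mm; leave it alone
- stamp: bystander: red date stamp standing behind, 25x42x76 mm; leave it alone
- staple: bystander: blue stapler, 34x135x46 mm, front left; leave it alone
Not all that is in view belongs to the job. Leave any brown look-alike of the front_pot_1 alone. What is shaped like the rear_pot_2 but orange is not meant.

How it is judged:
By the outcome, as a careful person would: the job done as asked, in the order asked, and still so for the second after the job is handed in, with the robot touching nothing.
Of rear_pot_0, rear_pot_1, rear_pot_2 only 2 to 3 are there at a start; the rules pass over those that are not, and their reading is None.
At some moment in a run one of front_pot_0, front_pot_1, front_pot_2 may be knocked a few centimetres aside while the robot is not near it.
Once in a run the grip may slacken for a moment while it holds something.
It also fails if it takes over 210 s, if anything falls off the work surface, if the arm or the gripper's body presses on something with over 40 N, if the wrist force passes 120 N, or if a joint passes its speed limit or range.

ROBOT

A 6-joint arm with a two-finger parallel gripper is mounted at the origin on a cart in front of the work surface, level with it; the furniture and walls round the work are solid. World frame = base frame: x ahead of the robot, y to its left, z up, the work surface at z = 0. Lengths are in m, angles in degrees, forces in N, time in s.
With the tool pointing down it reaches from about 0.35 to 0.875 m from the base axis. Payload 4.2 kg.
Tool frame: the origin (TCP) lies midway between the tips of the shut fingers; the grasp point (between the pads) lies 19 mm behind it; z points along the fingers, y is the direction in which the jaws open and shut (so a half turn about z gives the same grasp; the last joint's range is limited). The gripper opens to 87 mm and grips with 3 to 60 N. Pads are 19 mm wide; open, the fingers measure 117 mm over their backs; the gripper's body (75 mm by 190 mm) begins 51 mm behind the grasp point.
Start: joints at [86.379, 22.042, 0.453, 0, -68.411, -14.817], TCP at [0.198, 0.593, 0.223] pointing down, gripper open.
Joint ranges: [-179.83, 179.83], [-69.29, 118.12], [-61.27, 80.66], [-181.25, 117.63], [-171.15, -9.14], [-177.46, 177.46]. Speed limits (degrees/s): [159.86, 159.86, 180, 180, 180, 180].

INTERFACE

Orientations are given as a 3x3 rotation matrix whose columns are the frame's x, y, z axes.
In Python, from station import r gives the robot as it stands.
- The arm moves only by the tool carry_out, never from a script. Its argument "steps" is a list of rows, each a list of 2 entries, a list of its own where there are three numbers: the shift along the tool's x, y, z in cm, then the turn about the tool's z in degrees. In form: [[[x, y, z], twist], ...]. A call has 1 to 20 rows; each row is the pose to reach, as a shift and turn from the pose measured when the call began, along the tool's axes at that moment; what a row does not reach only later rows make up. A row lasts 1/10 s, in which the tool goes at most 50 mm and 8.59 degrees, less where a joint would pass 70% of its speed; a pose out of reach is approached as far as the arm can. A call with a gripper value outside its range is refused whole. "gripper" is the gripper's target within -1 to 1 (fully open at 1, half-way at 0, shut at -1), set as the call begins (left out, the last holds). The fingers move at their own pace and stop on an object; the grip force is fixed at half the most. Time passes only in rows, so rows that repeat a pose let the fingers close. It gives the time, the measured TCP pose, the force and the opening at its end, in the units of the state.
- r.sense(): the state, without advancing time (a new reading comes with each control period).
- r.capture(name): name is "side" or "top" or "wrist"; returns the picture (420x560x3 uint8, red, green, blue); there is no depth.
- r.calibration(name): a dict with "camera_matrix" (3x3 intrinsics, pixels), "world_from_camera" (4x4, takes a point from camera to world coordinates). Camera axes: x right, y up, looking along -z (the intrinsics and any distortion apply to the point x, -y, -z); pixel columns grow to the right and rows downward; lengths in m; the calibration is good to about 2 mm. A picture is of the moment at which its call begins: read the wrist's pose just before it. calibration takes no time and is no camera call; for the wrist camera it gives the pose at the moment of the call.
- r.finish_job(): hands the job in, once; it reports no verdict.
Trained networks look in the newest picture that a camera, given by its name, has taken for a name from the list of things; names that differ only in an ending like _2 or _b are one class to them, and where a whole thing is asked for, a point or a joint stands for the part that bears it (a point fixed in the world has none). Each returns a list of dicts, best first, with "confidence" (0 to 1); they miss things now and then, are a little off and sometimes report something else, mostly with a low value. They report only what shows in the picture. A call takes as long as a camera call. They do not tell look-alikes from the thing itself.
- r.cut_out(camera, target): "pixels" (420x560 bool, what is visible of it).
- r.place_of(camera, target): "centre" ([x, y, z] in m, in world coordinates, good to about 4 mm: a listed point, or the origin of a listed thing).
The state is a dict: "time_s": time; "joints": joint angles; "joint_velocities": joint speeds; "effort": joint torques, N m; "tcp_pos": TCP position; "ee_rot": TCP orientation; "wrist_force": force on the tool from outside, world axes, zero at the start; "moment": the same for the moment, N m; "gripper_width": opening from 0.0 (shut) to 1.0 (fully open).
Only numpy, scipy, OpenCV 4.12 (cv2) and the standard library are available. Lean on these libraries where they do the work, as an engineer would, in place of code of your own. Each camera call takes 0.05 s, during which the arm holds its last target. There are 200 camera calls.

## Working session

There is one attempt and no reset: what is moved stays moved. The work goes in short steps, Python scripts to look and compute and a tool call to move; the robot and the scene stay as the last step left them, time stands still between calls to the robot, and variables do not carry over. Pictures are saved under pics/ and viewed, about 12 in all and at most 16, crops included, and the job is handed in when it is done.

Besides the shell and the picture viewer there is one more tool, called after "Request:" as name(argument=value, ...), one argument or row to a line, values as JSON. carry_out: Moves the arm, as the interface text tells. Its arguments: {"type":"object","properties":{"steps":{"type":"array","items":{"type":"array"}},"gripper":{"type":"number"}},"required":["steps"]}

```bash
mkdir -p pics; ls; python3 - <<'E'
from station import r
import cv2,numpy as np
s=r.sense();print({k:np.round(v,3).tolist() for k,v in s.items()})
for c in ("top","side"):
    p=r.capture(c);cv2.imwrite(f"pics/{c}0.png",p[:,:,::-1])
    for t in ("rack","front_place_0","bay_0","front_pot_0","rear_pot_0","incubator","chamber_floor","release_top","lid_hinge","lid_edge","staple","stamp","probe"):
        try:print(c,t,[(np.round(d["centre"],3).tolist(),round(d["confidence"],2)) for d in r.place_of(c,t)])
        except Exception as e:print(t,e)
E
```

```text
pics
{'time_s': 0.0, 'joints': [86.378, 22.092, 0.378, -0.028, -68.412, -14.818], 'joint_velocities': [0.054, -0.063, 0.036, -0.006, -0.016, 0.071], 'effort': [-0.001, -39.066, 18.741, 4.22, 0.011, -0.0], 'tcp_pos': [0.197, 0.592, 0.221], 'ee_rot': [[0.949, -0.316, -0.001], [-0.316, -0.949, -0.002], [0.0, 0.002, -1.0]], 'wrist_force': [-0.032, -0.208, 0.166], 'moment': [-0.012, -0.027, 0.037], 'gripper_width': 0.998}
top rack [([0.509, -0.132, -0.002], 0.61), ([0.481, -0.128, -0.001], 0.44)]
top front_place_0 [([0.49, -0.05, 0.002], 0.69), ([0.474, -0.215, -0.002], 0.65), ([0.478, -0.132, 0.0], 0.55)]
top bay_0 [([0.54, -0.137, -0.004], 0.96), ([0.531, -0.216, 0.001], 0.92), ([0.539, -0.053, -0.0], 0.76), ([0.492, -0.052, 0.001], 0.58)]
top front_pot_0 [([0.478, -0.135, 0.002], 0.95), ([0.473, -0.214, 0.001], 0.75), ([0.344, -0.105, 0.001], 0.72), ([0.483, -0.05, -0.002], 0.7)]
top rear_pot_0 [([0.649, -0.212, 0.003], 0.86), ([0.544, -0.054, -0.002], 0.71), ([0.529, -0.214, -0.002], 0.68)]
top incubator [([0.518, 0.232, 0.0], 0.92)]
top chamber_floor []
top release_top [([0.419, 0.18
[... 611 characters left out ...]
.347, -0.1, -0.004], 0.62), ([0.482, -0.046, 0.0], 0.56)]
side rear_pot_0 [([0.541, -0.052, 0.001], 0.73), ([0.529, -0.212, -0.0], 0.72), ([0.652, -0.216, -0.0], 0.63)]
side incubator [([0.518, 0.231, 0.001], 0.87)]
side chamber_floor []
side release_top [([0.415, 0.193, 0.056], 0.59), ([0.508, -0.131, -0.001], 0.34)]
side lid_hinge [([0.585, 0.228, 0.031], 0.67), ([0.526, -0.214, -0.002], 0.52), ([0.537, -0.136, -0.004], 0.17)]
side lid_edge [([0.452, 0.238, 0.08], 0.81), ([0.544, -0.053, 0.001], 0.44), ([0.416, 0.192, 0.055], 0.37)]
side staple [([0.343, 0.443, 0.003], 0.7)]
side stamp [([0.746, -0.126, -0.002], 0.78)]
side probe [([0.584, 0.228, 0.032], 0.65), ([0.748, 0.057, 0.0], 0.55)]
```

View pics/top0.png

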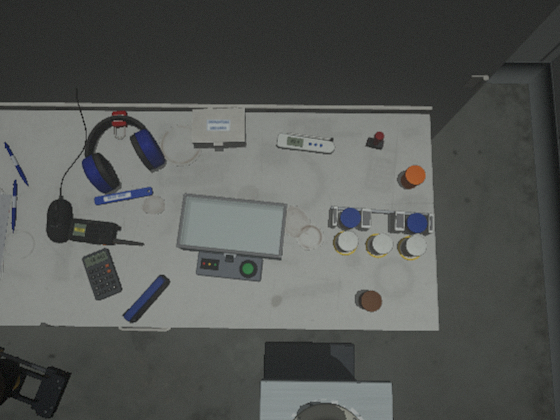

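View pics/side0.png

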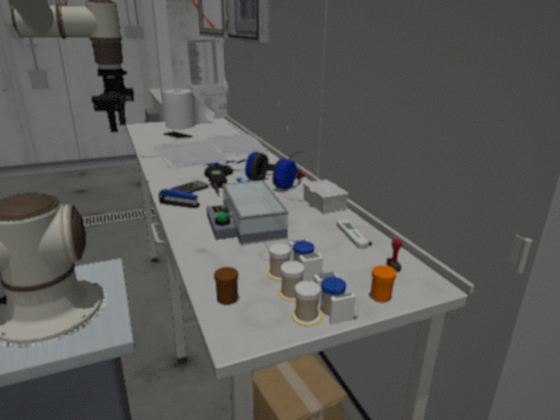

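Two blue-lidded pots are present: left bay at px (350,218) and right bay at (417,223). The middle bay is empty. The orange pot (413,177) and brown pot (370,300) are look-alikes. Next I move over the button and refine from there.

```bash
cat > h.py <<'E'
from station import r
import numpy as np, cv2
def st():
    s=r.sense();R=np.array(s["ee_rot"]);return s,np.array(s["tcp_pos"]),R,np.degrees(np.arctan2(R[1,0],R[0,0]))
def rel(*wps):
    """each waypoint (x,y,z[,yaw]) world m -> shift cm in tool axes, twist deg"""
    s,p,R,y=st();print("t",round(s["time_s"],2),"p",np.round(p,4),"yaw",round(y,2),"w",round(s["gripper_width"],3),"F",np.round(s["wrist_force"],1))
    for w in wps:
        print(w,"->",np.round(R.T@(np.array(w[:3])-p)*100,2).tolist(),round(y-(w[3] if len(w)>3 else y),1))
def frame(o,yaw):
    a=np.radians(yaw);M=np.array([[np.cos(a),-np.sin(a)],[np.sin(a),np.cos(a)]]);return lambda x,y:np.round(np.array(o)+M@[x/1000,y/1000],4).tolist()
def find(c,*ts):
    for t in ts: print(c,t,[(np.round(d["centre"],3).tolist(),round(d["confidence"],2)) for d in r.place_of(c,t)])
def topix(c,P):
    K=r.calibration(c);T=np.linalg.inv(np.array(K["world_from_camera"]));q=(T@np.append(P,1))[:3];q=np.array([q[0],-q[1],-q[2]]);u=np.array(K["camera_matrix"])@q;return u[:2]/u[2]
def ray(c,uv,z):
    K=r.calibration(c);T=np.array(K["world_from_camera"]);d=np.linalg.inv(np.array(K["camera_matrix"]))@[uv[0],uv[1],1];d=T[:3,:3]@[d[0],-d[1],-d[2]];o=T[:3,3];return o+d*(z-o[2])/d[2]
def shot(c,n):
    p=r.capture(c);cv2.imwrite(f"pics/{n}.png",p[:,:,::-1]);return p
E
python3 - <<'E'
from h import *
rel((.417,.19,.2,-4.6))
shot("top","t1")
for t in("incubator","lid","rack"):
  for d in r.cut_out("top",t)[:1]:
    m=d["pixels"].astype(np.uint8);c=max(cv2.findContours(m,0,2)[0],key=cv2.contourArea);b=cv2.boxPoints(cv2.minAreaRect(c))
    print(t,d["confidence"],b.tolist(),[np.round(ray("top",q,.05),3).tolist() for q in b])
E
```

```text
t 1.4 p [0.1977 0.5929 0.2225] yaw -18.44 w 0.998 F [-0.   0.5  0.6]
(0.417, 0.19, 0.2, -4.6) -> [33.55, 31.28, 2.26] -13.8
incubator 0.61 [[173.54244995117188, 272.8465881347656], [181.99176025390625, 192.57809448242188], [287.975341796875, 203.7342529296875], [279.5260314941406, 284.00274658203125]] [[0.402, 0.373, 0.05], [0.6, 0.361, 0.05], [0.574, 0.098, 0.05], [0.378, 0.116, 0.05]]
lid 0.68 [[176.0446319580078, 249.4390106201172], [182.5634307861328, 191.8562469482422], [287.57611083984375, 203.7444610595703], [281.05731201171875, 261.32720947265625]] [[0.458, 0.369, 0.05], [0.602, 0.36, 0.05], [0.574, 0.099, 0.05], [0.432, 0.113, 0.05]]
rack 0.61 [[356.88397216796875, 231.2044219970703], [358.06353759765625, 208.79283142089844], [410.12982177734375, 211.5331573486328], [408.95025634765625, 233.9447479248047]] [[0.508, -0.071, 0.05], [0.563, -0.075, 0.05], [0.558, -0.203, 0.05], [0.502, -0.198, 0.05]]
```

Request:
carry_out(
  steps=[
    [[5, 5, 0], -4],
    [[10, 9.5, 0.5], -8],
    [[13.5, 13, 1], -13],
    [[17, 16, 1], -13],
    [[20, 19, 2], -13],
    [[24, 22.5, 2], -13],
    [[27, 25, 2], -13],
    [[30, 28, 2], -13],
    [[33.5, 31.3, 2.3], -13],
    [[33.5, 31.3, 2.3], -13],
    [[33.5, 31.3, 2.3], -13],
    [[33.5, 31.3, 2.3], -13],
    [[33.5, 31.3, 2.3], -13],
    [[33.5, 31.3, 2.3], -13],
  ],
  gripper=-1,
)

```text
time_s: 3.0
tcp_pos: [0.4161, 0.1912, 0.1996]
ee_rot: [[0.996, -0.092, 0.0], [-0.092, -0.996, 0.0], [0.0, -0.0, -1.0]]
wrist_force: [0.4, 0.1, 0.1]
gripper_width: 0.004
```

```bash
python3 - <<'E'
from h import *
p=shot("wrist","w1")
find("wrist","release_top","incubator","lid_edge")
for d in r.cut_out("wrist","release_top")[:2]:
    m=d["pixels"];ys,xs=np.nonzero(m);print("mask",d["confidence"],xs.mean(),ys.mean(),m.sum())
g=(p[...,1].astype(int)>p[...,0]*1.6)&(p[...,1].astype(int)>p[...,2]*1.3)&(p[...,1]>60)
n,l,s,c=cv2.connectedComponentsWithStats(g.astype(np.uint8))
for i in range(1,n):
    if s[i,4]>100: print("green",c[i],s[i,4],ray("wrist",c[i],.058))
rel((.417,.19,.08,-6))
E
```

```text
wrist release_top [([0.418, 0.195, 0.06], 0.92)]
wrist incubator [([0.518, 0.231, 0.002], 0.59)]
wrist lid_edge [([0.451, 0.24, 0.081], 0.8)]
mask 0.65 278.3563432835821 200.36567164179104 536
green [278.16504854 200.53786408] 515 [0.41796882 0.19086244 0.058     ]
t 3.25 p [0.4163 0.1905 0.1995] yaw -5.38 w 0.006 F [-0.  -0.2 -0.8]
(0.417, 0.19, 0.08, -6) -> [0.08, 0.04, 11.95] 0.6
```

View pics/w1.png

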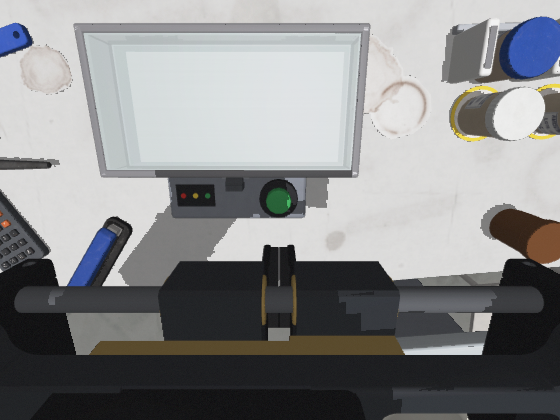

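The view shows the green button at (278,200), which puts it at (0.418, 0.191). The lid is square to the tool. Pressing now.

Request:
carry_out(
  steps=[
    [[0.2, 0, 4], 0],
    [[0.2, 0, 8], 0],
    [[0.2, 0, 11], 0],
    [[0.2, 0, 13], 0],
    [[0.2, 0, 14], 0],
    [[0.2, 0, 14.4], 0],
    [[0.2, 0, 14.7], 0],
    [[0.2, 0, 14.9], 0],
    [[0.2, 0, 14.95], 0],
    [[0.2, 0, 14.95], 0],
  ],
)

```text
time_s: 4.25
tcp_pos: [0.4182, 0.1902, 0.0509]
ee_rot: [[0.996, -0.094, 0.0], [-0.094, -0.996, 0.0], [0.0, -0.0, -1.0]]
wrist_force: [-2.5, -1.7, 5.2]
gripper_width: -0.002
```

Request:
carry_out(
  steps=[
    [[0, 0, -2], 0],
    [[0, 0, -6], 0],
    [[0, 0, -10], 0],
    [[0, 0, -15], 0],
    [[0, 0, -15], 0],
    [[0, 0, -15], 0],
    [[0, 0, -15], 0],
    [[0, 0, -15], 0],
  ],
)

```text
time_s: 5.05
tcp_pos: [0.4176, 0.1897, 0.1996]
ee_rot: [[0.996, -0.094, -0.001], [-0.094, -0.996, -0.001], [-0.001, 0.001, -1.0]]
wrist_force: [-0.1, -1.0, -0.0]
gripper_width: -0.002
```

```bash
python3 - <<'E'
from h import *
shot("top","t2");find("top","lid_edge","front_pot_0","rear_pot_0","chamber_floor","lid_hinge");
p=shot("wrist","w2");find("wrist","lid_edge","chamber_floor","lid_hinge")
R=frame((.509,-.133),-4)
print([R(-28,y) for y in(82,0,-82)])
rel((*R(-28,82),.2,-4),(*R(-28,82),.12,-4))
E
```

```text
top lid_edge [([0.667, 0.217, 0.144], 0.92), ([0.747, -0.128, -0.001], 0.37)]
top front_pot_0 [([0.477, -0.133, 0.004], 0.94), ([0.471, -0.215, 0.005], 0.78), ([0.341, -0.105, 0.0], 0.75), ([0.482, -0.046, -0.005], 0.66)]
top rear_pot_0 [([0.541, -0.052, 0.002], 0.78), ([0.53, -0.214, -0.001], 0.66), ([0.472, -0.21, 0.005], 0.48)]
top chamber_floor [([0.518, 0.233, 0.002], 0.92), ([0.667, 0.218, 0.143], 0.57)]
top lid_hinge [([0.584, 0.23, 0.031], 0.94)]
wrist lid_edge []
wrist chamber_floor [([0.515, 0.231, 0.005], 0.69)]
wrist lid_hinge [([0.578, 0.226, 0.034], 0.8), ([0.417, 0.192, 0.056], 0.67), ([0.487, -0.048, 0.002], 0.46)]
[[0.4868, -0.0492], [0.4811, -0.131], [0.4753, -0.2128]]
t 5.55 p [0.4182 0.1902 0.2008] yaw -5.39 w 0.005 F [ 0.1  0.4 -0.3]
(0.4868, -0.0492, 0.2, -4) -> [9.08, 23.19, 0.08] -1.4
(0.4868, -0.0492, 0.12, -4) -> [9.08, 23.19, 8.08] -1.4
```

View pics/w2.png

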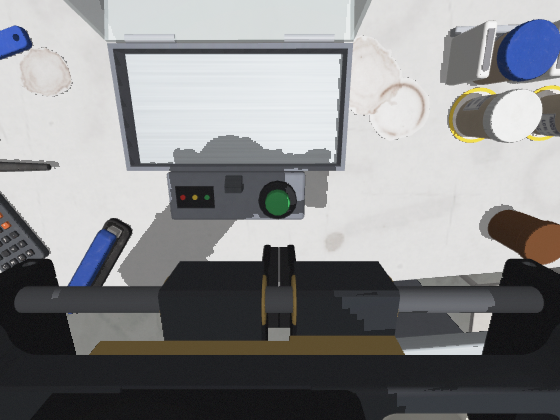

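The lid is open, with its edge found at (0.667, 0.217, 0.144). Now I go to the rack for a close view.

Request:
carry_out(
  steps=[
    [[0, 4, 0], -1],
    [[0, 8, 0], -1],
    [[0, 12, 0], -1],
    [[0, 16, 0], -1],
    [[0, 20, 0], -1],
    [[0, 24, 0], -1],
    [[0, 28, 0], -1],
    [[0, 32, 0], -1],
    [[0, 32, 0], -1],
    [[0, 32, 0], -1],
    [[0, 32, 0], -1],
    [[0, 32, 0], -1],
  ],
  gripper=0.45,
)

```text
time_s: 6.75
tcp_pos: [0.3884, -0.1275, 0.2008]
ee_rot: [[0.997, -0.074, 0.001], [-0.074, -0.997, 0.0], [0.001, -0.0, -1.0]]
wrist_force: [-0.1, 1.3, -0.2]
gripper_width: 0.718
```

```bash
python3 - <<'E'
from h import *
p=shot("wrist","w3");find("wrist","rack","front_place_0","bay_0","front_pot_0","rear_pot_0")
hs=cv2.cvtColor(p,cv2.COLOR_RGB2HSV)
m=cv2.inRange(hs,(108,120,40),(130,255,255));n,l,s,c=cv2.connectedComponentsWithStats(m)
for i in range(1,n):
    if s[i,4]>300: print("blue",c[i],s[i,4],ray("wrist",c[i],.066))
R=frame((.509,-.133),-4);rel((*R(-28,82),.12,-4),(*R(-28,82),.04,-4))
E
```

```text
wrist rack [([0.508, -0.137, -0.002], 0.83)]
wrist front_place_0 []
wrist bay_0 []
wrist front_pot_0 [([0.484, -0.049, 0.002], 0.93), ([0.338, -0.103, 0.0], 0.72), ([0.472, -0.215, 0.004], 0.66), ([0.478, -0.135, 0.001], 0.62)]
wrist rear_pot_0 [([0.528, -0.217, 0.001], 0.66), ([0.54, -0.058, 0.0], 0.65)]
blue [362.66478767  47.0529876 ] 2661 [ 0.53018625 -0.21542189  0.066     ]
blue [188.61408133  48.28614458] 2656 [ 0.54116221 -0.05707629  0.066     ]
t 7.05 p [ 0.3883 -0.128   0.2008] yaw -4.32 w 0.726 F [-0.   0.6  0.2]
(0.4868, -0.0492, 0.12, -4) -> [9.22, -8.59, 8.08] -0.3
(0.4868, -0.0492, 0.04, -4) -> [9.22, -8.59, 16.08] -0.3
```

View pics/w3.png

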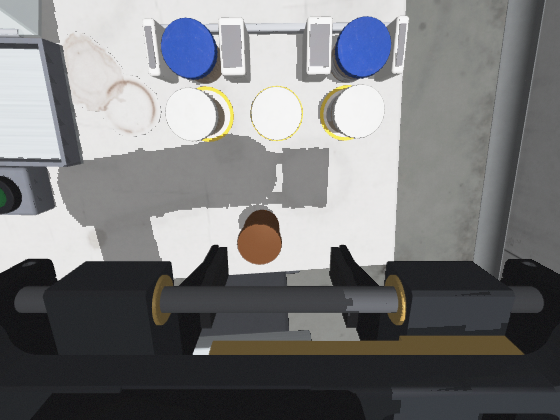

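The picture shows both blue lids at (189,48) and (363,47), and white lids at (190,113), (277,112) and (357,111). The rack yaw is −4° with its origin near (0.508, −0.134). Now I grasp the left white pot.

Request:
carry_out(
  steps=[
    [[3, -3, 0], 0],
    [[6, -6, 0], 0],
    [[9.1, -8.5, 2], 0],
    [[9.1, -8.5, 5], 0],
    [[9.1, -8.5, 8], 0],
    [[9.1, -8.5, 11], 0],
    [[9.1, -8.5, 13.5], 0],
    [[9.1, -8.5, 15], 0],
    [[9.1, -8.5, 16], 0],
    [[9.1, -8.5, 16], 0],
    [[9.1, -8.5, 16], 0],
  ],
)

```text
time_s: 8.15
tcp_pos: [0.4861, -0.0499, 0.0413]
ee_rot: [[0.997, -0.075, 0.001], [-0.075, -0.997, 0.0], [0.001, -0.0, -1.0]]
wrist_force: [-0.7, -1.2, -0.3]
gripper_width: 0.724
```

Request:
carry_out(
  steps=[
    [[0, 0, 0], 0],
    [[0, 0, 0], 0],
    [[0, 0, 0], 0],
    [[0, 0, 0], 0],
    [[0, 0, 0], 0],
    [[0, 0, 0], 0],
    [[0, 0, 0], 0],
    [[0, 0, 0], 0],
  ],
  gripper=-1,
)

```text
time_s: 8.95
tcp_pos: [0.4868, -0.0498, 0.0421]
ee_rot: [[0.997, -0.074, 0.003], [-0.074, -0.997, 0.0], [0.003, -0.001, -1.0]]
wrist_force: [0.4, 0.0, 6.3]
gripper_width: 0.572
```

```bash
python3 - <<'E'
from h import *
R=frame((.508,-.134),-4);rel((*R(-28,82),.04,-4),(.44,.04,.06,-4),(.44,.04,.04,-4))
E
```

```text
t 8.95 p [ 0.4868 -0.0498  0.0421] yaw -4.27 w 0.572 F [0.4 0.  6.3]
(0.4858, -0.0502, 0.04, -4) -> [-0.1, 0.05, 0.21] -0.3
(0.44, 0.04, 0.06, -4) -> [-5.33, -8.6, -1.8] -0.3
(0.44, 0.04, 0.04, -4) -> [-5.34, -8.6, 0.2] -0.3
```

Request:
carry_out(
  steps=[
    [[0, 0, -1], 0],
    [[0, 0, -2], 0],
    [[-1, -1.5, -2], 0],
    [[-2, -3.3, -2], 0],
    [[-3, -5, -2], 0],
    [[-4, -6.8, -2], 0],
    [[-5.3, -8.6, -2], 0],
    [[-5.3, -8.6, -2], 0],
    [[-5.3, -8.6, -1], 0],
    [[-5.3, -8.6, 0], 0],
    [[-5.3, -8.6, 0.1], 0],
    [[-5.3, -8.6, 0.1], 0],
  ],
)

```text
time_s: 10.15
tcp_pos: [0.4412, 0.0398, 0.0408]
ee_rot: [[0.997, -0.075, 0.003], [-0.075, -0.997, 0.0], [0.003, -0.001, -1.0]]
wrist_force: [-2.1, 1.9, 6.1]
gripper_width: 0.568
```

Request:
carry_out(
  steps=[
    [[0, 0, 0], 0],
    [[0, 0, 0], 0],
    [[0, 0, 0], 0],
    [[0, 0, 0], 0],
    [[0, 0, -2], 0],
    [[0, 0, -5], 0],
    [[0, 0, -9], 0],
    [[0, 0, -13], 0],
    [[0, 0, -13], 0],
    [[0, 0, -13], 0],
  ],
  gripper=1,
)

```text
time_s: 11.15
tcp_pos: [0.4408, 0.0398, 0.1714]
ee_rot: [[0.997, -0.076, 0.005], [-0.076, -0.997, 0.002], [0.005, -0.002, -1.0]]
wrist_force: [-0.0, 0.4, -1.1]
gripper_width: 1.003
```

```bash
python3 - <<'E'
from h import *
shot("top","t3");find("top","front_pot_0","rear_pot_0")
R=frame((.508,-.134),-4);rel((*R(28,82),.16,-94),(*R(28,82),.04,-94))
E
```

```text
top front_pot_0 [([0.343, -0.102, 0.003], 0.92), ([0.479, -0.136, 0.003], 0.74), ([0.472, -0.213, 0.003], 0.66)]
top rear_pot_0 [([0.649, -0.212, 0.001], 0.89), ([0.528, -0.218, -0.003], 0.81), ([0.544, -0.054, 0.0], 0.63)]
t 11.3 p [0.4397 0.0393 0.1694] yaw -4.33 w 0.999 F [-0.5 -0.1  0.1]
(0.5417, -0.0542, 0.16, -94) -> [10.87, 8.55, 0.95] 89.7
(0.5417, -0.0542, 0.04, -94) -> [10.87, 8.54, 12.95] 89.7
```

Request:
carry_out(
  steps=[
    [[2, 1.5, 0], 8],
    [[4, 3, 0], 16],
    [[6, 4.5, 0], 24],
    [[8, 6, 0], 32],
    [[10, 7.5, 0], 40],
    [[10.9, 8.5, 1], 48],
    [[10.9, 8.5, 1], 56],
    [[10.9, 8.5, 1], 64],
    [[10.9, 8.5, 1], 72],
    [[10.9, 8.5, 1], 80],
    [[10.9, 8.5, 1], 88],
    [[10.9, 8.5, 1], 89.7],
    [[10.9, 8.5, 1], 89.7],
    [[10.9, 8.5, 4], 89.7],
    [[10.9, 8.5, 7], 89.7],
    [[10.9, 8.5, 10], 89.7],
    [[10.9, 8.5, 12], 89.7],
    [[10.9, 8.5, 13], 89.7],
    [[10.9, 8.5, 13], 89.7],
  ],
)

```text
time_s: 13.2
tcp_pos: [0.5411, -0.054, 0.038]
ee_rot: [[-0.069, -0.998, -0.003], [-0.998, 0.069, -0.001], [0.002, 0.003, -1.0]]
wrist_force: [0.5, 0.5, 0.5]
gripper_width: 0.999
```

```bash
python3 - <<'E'
from h import *
R=frame((.508,-.134),-4);rel((*R(28,82),.04,-94))
E
```

```text
t 13.2 p [ 0.5411 -0.054   0.038 ] yaw -93.96 w 0.999 F [0.5 0.5 0.5]
(0.5417, -0.0542, 0.04, -94) -> [0.02, -0.06, -0.2] 0.0
```

Request:
carry_out(
  steps=[
    [[0, 0, 0], 0],
    [[0, 0, 0], 0],
    [[0, 0, 0], 0],
    [[0, 0, 0], 0],
    [[0, 0, 0], 0],
    [[0, 0, 0], 0],
    [[0, 0, 0], 0],
    [[0, 0, -1], 0],
    [[0, 0, -3], 0],
    [[0, 0, -5], 0],
    [[0, 0, -7], 0],
    [[0, 0, -8], 0],
    [[0, 0, -8], 0],
  ],
  gripper=-1,
)

```text
time_s: 14.5
tcp_pos: [0.5423, -0.0537, 0.1197]
ee_rot: [[-0.069, -0.998, 0.001], [-0.998, 0.069, -0.001], [0.001, -0.001, -1.0]]
wrist_force: [-0.2, 0.3, -0.8]
gripper_width: 0.568
```

```bash
python3 - <<'E'
from h import *
I=frame((.518,.2315),-5.7);rel((*I(-5,0),.12,-5.7),(*I(-5,80),.12,-5.7),(*I(-5,80),.043,-5.7))
E
```

```text
t 14.5 p [ 0.5423 -0.0537  0.1197] yaw -93.95 w 0.568 F [-0.2  0.3 -0.8]
(0.513, 0.232, 0.12, -5.7) -> [-28.3, 4.89, -0.06] -88.3
(0.521, 0.3116, 0.12, -5.7) -> [-36.3, 4.64, -0.06] -88.3
(0.521, 0.3116, 0.043, -5.7) -> [-36.31, 4.65, 7.64] -88.3
```

Request:
carry_out(
  steps=[
    [[-3, 0.5, 0], -8],
    [[-6, 1, 0], -16],
    [[-9, 1.5, 0], -24],
    [[-12, 2, 0], -32],
    [[-15, 2.5, 0], -40],
    [[-18, 3, 0], -48],
    [[-21, 3.5, 0], -56],
    [[-24, 4, 0], -64],
    [[-27, 4.5, 0], -72],
    [[-30, 4.6, 0], -80],
    [[-33, 4.6, 0], -88],
    [[-36.3, 4.6, 0], -88],
    [[-36.3, 4.6, 0], -88],
    [[-36.3, 4.6, 0], -88],
    [[-36.3, 4.6, 0], -88],
  ],
)

```text
time_s: 16.0
tcp_pos: [0.5208, 0.3105, 0.1184]
ee_rot: [[0.995, -0.104, -0.001], [-0.104, -0.995, -0.002], [-0.001, 0.002, -1.0]]
wrist_force: [0.1, 0.3, -0.3]
gripper_width: 0.571
```

```bash
python3 - <<'E'
from h import *
shot("wrist","w4")
I=frame((.518,.2315),-5.7);rel((*I(-5,80),.043,-5.7))
E
```

```text
t 16.05 p [0.521  0.3104 0.1187] yaw -6.01 w 0.565 F [-0.3 -0.5 -0.4]
(0.521, 0.3116, 0.043, -5.7) -> [-0.01, -0.13, 7.57] -0.3
```

View pics/w4.png

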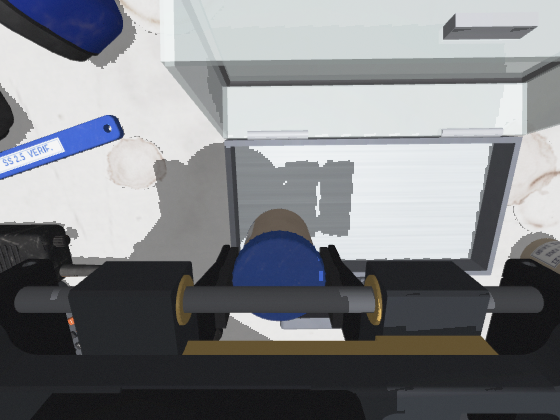

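```bash
python3 - <<'E'
from h import *
s,p,R,y=st();T=np.array(r.calibration("wrist")["world_from_camera"]);print(R.T@(T[:3,3]-p))
E
```

```text
[ 8.21735363e-02  2.34171138e-05 -1.62538899e-01]
```

The blue pot is held at (278,275) over the left part of the chamber. The camera sits above the lid's height, so lowering is clear.

Request:
carry_out(
  steps=[
    [[0, -0.1, 2], 0],
    [[0, -0.1, 4], 0],
    [[0, -0.1, 6], 0],
    [[0, -0.1, 7], 0],
    [[0, -0.1, 7.4], 0],
    [[0, -0.1, 7.6], 0],
    [[0, -0.1, 7.6], 0],
  ],
)

```text
time_s: 16.75
tcp_pos: [0.5216, 0.3115, 0.0436]
ee_rot: [[0.994, -0.105, 0.001], [-0.105, -0.994, -0.001], [0.001, 0.001, -1.0]]
wrist_force: [-0.2, 0.1, -1.6]
gripper_width: 0.567
```

Request:
carry_out(
  steps=[
    [[0, 0, 0], 0],
    [[0, 0, 0], 0],
    [[0, 0, 0], 0],
    [[0, 0, -2], 0],
    [[0, 0, -5], 0],
    [[0, 0, -9], 0],
    [[0, 0, -13], 0],
    [[0, 0, -13], 0],
    [[0, 0, -13], 0],
  ],
  gripper=0.45,
)

```text
time_s: 17.65
tcp_pos: [0.5218, 0.312, 0.1751]
ee_rot: [[0.994, -0.105, 0.003], [-0.105, -0.994, 0.002], [0.002, -0.002, -1.0]]
wrist_force: [-0.7, -0.0, -0.7]
gripper_width: 0.722
```

```bash
python3 - <<'E'
from h import *
shot("top","t4");find("top","front_pot_0","rear_pot_0")
shot("side","s4");find("side","front_pot_0","rear_pot_0")
rel((.44,.04,.17,-4),(.44,.04,.04,-4))
E
```

```text
top front_pot_0 [([0.477, -0.132, 0.004], 0.93), ([0.437, 0.042, -0.001], 0.74), ([0.344, -0.101, 0.002], 0.71), ([0.472, -0.21, 0.005], 0.66)]
top rear_pot_0 [([0.531, -0.214, -0.002], 0.86), ([0.646, -0.214, -0.002], 0.71), ([0.524, 0.312, 0.004], 0.6)]
side front_pot_0 [([0.482, -0.13, 0.002], 0.95), ([0.436, 0.04, 0.002], 0.93), ([0.343, -0.099, -0.006], 0.63), ([0.474, -0.213, -0.0], 0.6), ([0.532, -0.216, -0.002], 0.24)]
side rear_pot_0 [([0.652, -0.214, 0.002], 0.87), ([0.529, -0.216, 0.0], 0.86), ([0.52, 0.316, 0.003], 0.53)]
t 17.95 p [0.5211 0.3112 0.1723] yaw -6.02 w 0.723 F [-0.4  0.1 -1. ]
(0.44, 0.04, 0.17, -4) -> [-5.22, 27.82, 0.31] -2.0
(0.44, 0.04, 0.04, -4) -> [-5.21, 27.79, 13.31] -2.0
```

View pics/s4.png

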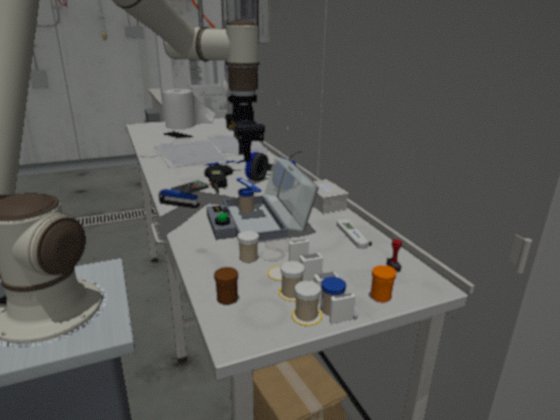

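The blue pot stands in the chamber at (247,200) and the white pot is aside at (248,247). Now the white pot goes back to its ring.

Request:
carry_out(
  steps=[
    [[-1, 4, 0], -2],
    [[-2, 8, 0], -2],
    [[-3, 12, 0], -2],
    [[-4, 16, 0], -2],
    [[-5.3, 20, 0], -2],
    [[-5.3, 24, 0], -2],
    [[-5.3, 27.8, 0], -2],
    [[-5.3, 27.8, 2], -2],
    [[-5.3, 27.8, 5], -2],
    [[-5.3, 27.8, 8], -2],
    [[-5.3, 27.8, 11], -2],
    [[-5.3, 27.8, 12.5], -2],
    [[-5.3, 27.8, 13.2], -2],
    [[-5.3, 27.8, 13.2], -2],
  ],
)

```text
time_s: 19.35
tcp_pos: [0.4386, 0.0397, 0.0402]
ee_rot: [[0.998, -0.07, -0.003], [-0.07, -0.998, -0.004], [-0.003, 0.004, -1.0]]
wrist_force: [-0.5, 0.0, -0.3]
gripper_width: 0.725
```

Request:
carry_out(
  steps=[
    [[0, 0, 0], 0],
    [[0, 0, 0], 0],
    [[0, 0, 0], 0],
    [[0, 0, 0], 0],
    [[0, 0, 0], 0],
    [[0, 0, 0], 0],
    [[0, 0, -1], 0],
    [[0, 0, -2.5], 0],
    [[0, 0, -2.5], 0],
  ],
  gripper=-1,
)

```text
time_s: 20.25
tcp_pos: [0.4399, 0.0403, 0.0669]
ee_rot: [[0.998, -0.07, 0.0], [-0.07, -0.998, -0.002], [0.0, 0.002, -1.0]]
wrist_force: [-0.7, 0.6, -1.0]
gripper_width: 0.566
```

```bash
python3 - <<'E'
from h import *
R=frame((.508,-.134),-4);rel((*R(-28,82),.06,-4),(*R(-28,82),.041,-4))
E
```

```text
t 20.25 p [0.4399 0.0403 0.0669] yaw -4.0 w 0.566 F [-0.7  0.6 -1. ]
(0.4858, -0.0502, 0.06, -4) -> [5.21, 8.71, 0.71] 0.0
(0.4858, -0.0502, 0.041, -4) -> [5.2, 8.7, 2.61] 0.0
```

Request:
carry_out(
  steps=[
    [[1, 2, 0], 0],
    [[2.3, 4, 0], 0],
    [[3.6, 6, 0], 0],
    [[5.2, 8.7, 0], 0],
    [[5.2, 8.7, 0], 0],
    [[5.2, 8.7, 1], 0],
    [[5.2, 8.7, 2], 0],
    [[5.2, 8.7, 2.5], 0],
    [[5.2, 8.7, 2.6], 0],
    [[5.2, 8.7, 2.6], 0],
  ],
)

```text
time_s: 21.25
tcp_pos: [0.4845, -0.0499, 0.041]
ee_rot: [[0.998, -0.068, -0.002], [-0.068, -0.998, -0.003], [-0.002, 0.003, -1.0]]
wrist_force: [-2.1, -1.1, 5.2]
gripper_width: 0.573
```

Request:
carry_out(
  steps=[
    [[0, 0, 0], 0],
    [[0, 0, 0], 0],
    [[0, 0, 0], 0],
    [[0, 0, -2], 0],
    [[0, 0, -5], 0],
    [[0, 0, -9], 0],
    [[0, 0, -12], 0],
    [[0, 0, -12], 0],
    [[0, 0, -12], 0],
  ],
  gripper=0.45,
)

```text
time_s: 22.15
tcp_pos: [0.4848, -0.0493, 0.1613]
ee_rot: [[0.998, -0.068, -0.001], [-0.068, -0.998, -0.002], [-0.001, 0.002, -1.0]]
wrist_force: [0.1, -0.8, -1.2]
gripper_width: 0.72
```

```bash
python3 - <<'E'
from h import *
shot("top","t5");find("top","front_pot_0","rear_pot_0")
R=frame((.508,-.134),-4);rel((*R(-28,-82),.16,-4),(*R(-28,-82),.04,-4))
E
```

```text
top front_pot_0 [([0.343, -0.103, 0.002], 0.79), ([0.471, -0.213, 0.007], 0.77), ([0.481, -0.132, 0.003], 0.65), ([0.477, -0.213, 0.0], 0.6), ([0.527, -0.214, -0.003], 0.57), ([0.481, -0.046, -0.001], 0.54), ([0.523, 0.313, 0.006], 0.49)]
top rear_pot_0 [([0.648, -0.213, 0.002], 0.94), ([0.524, 0.311, 0.004], 0.9), ([0.528, -0.214, -0.001], 0.64)]
t 22.3 p [ 0.4838 -0.0496  0.1596] yaw -3.91 w 0.725 F [-0.9 -0.4  0.2]
(0.4743, -0.2138, 0.16, -4) -> [0.17, 16.44, 0.03] 0.1
(0.4743, -0.2138, 0.04, -4) -> [0.23, 16.4, 12.03] 0.1
```

Request:
carry_out(
  steps=[
    [[0.2, 4, 0], 0],
    [[0.2, 8, 0], 0],
    [[0.2, 12, 0], 0],
    [[0.2, 16.4, 0], 0],
    [[0.2, 16.4, 1], 0],
    [[0.2, 16.4, 4], 0],
    [[0.2, 16.4, 7], 0],
    [[0.2, 16.4, 10], 0],
    [[0.2, 16.4, 11.5], 0],
    [[0.2, 16.4, 12], 0],
    [[0.2, 16.4, 12], 0],
  ],
)

```text
time_s: 23.4
tcp_pos: [0.4733, -0.2134, 0.039]
ee_rot: [[0.998, -0.068, -0.009], [-0.068, -0.998, -0.003], [-0.008, 0.004, -1.0]]
wrist_force: [0.3, 0.4, 0.9]
gripper_width: 0.724
```

Request:
carry_out(
  steps=[
    [[0, 0, 0], 0],
    [[0, 0, 0], 0],
    [[0, 0, 0], 0],
    [[0, 0, 0], 0],
    [[0, 0, 0], 0],
    [[0, 0, 0], 0],
    [[0, 0, -1], 0],
    [[0, 0, -2.5], 0],
    [[0, 0, -2.5], 0],
  ],
  gripper=-1,
)

```text
time_s: 24.3
tcp_pos: [0.4747, -0.2137, 0.0658]
ee_rot: [[0.998, -0.067, -0.005], [-0.067, -0.998, -0.004], [-0.005, 0.004, -1.0]]
wrist_force: [0.8, -0.2, -0.6]
gripper_width: 0.57
```

```bash
python3 - <<'E'
from h import *
rel((.395,-.2,.06,-4),(.395,-.2,.041,-4))
E
```

```text
t 24.3 p [ 0.4747 -0.2137  0.0658] yaw -3.87 w 0.57 F [ 0.8 -0.2 -0.6]
(0.395, -0.2, 0.06, -4) -> [-8.04, -0.83, 0.61] 0.1
(0.395, -0.2, 0.041, -4) -> [-8.03, -0.84, 2.51] 0.1
```

Request:
carry_out(
  steps=[
    [[-2, -0.2, 0], 0],
    [[-4, -0.4, 0], 0],
    [[-6, -0.6, 0], 0],
    [[-8, -0.8, 0], 0],
    [[-8, -0.8, 0.5], 0],
    [[-8, -0.8, 1.5], 0],
    [[-8, -0.8, 2.3], 0],
    [[-8, -0.8, 2.5], 0],
    [[-8, -0.8, 2.5], 0],
  ],
)

```text
time_s: 25.2
tcp_pos: [0.3956, -0.2005, 0.0404]
ee_rot: [[0.998, -0.067, -0.006], [-0.067, -0.998, -0.004], [-0.006, 0.004, -1.0]]
wrist_force: [0.9, -0.2, -0.4]
gripper_width: 0.574
```

Request:
carry_out(
  steps=[
    [[0, 0, 0], 0],
    [[0, 0, 0], 0],
    [[0, 0, 0], 0],
    [[0, 0, -2], 0],
    [[0, 0, -5], 0],
    [[0, 0, -9], 0],
    [[0, 0, -12], 0],
    [[0, 0, -12], 0],
    [[0, 0, -12], 0],
  ],
  gripper=0.45,
)

```text
time_s: 26.1
tcp_pos: [0.3964, -0.1999, 0.161]
ee_rot: [[0.998, -0.068, -0.004], [-0.068, -0.998, -0.004], [-0.004, 0.004, -1.0]]
wrist_force: [-0.3, -0.1, -0.1]
gripper_width: 0.724
```

```bash
python3 - <<'E'
from h import *
p=shot("wrist","w5");find("wrist","front_pot_0","rear_pot_0")
hs=cv2.cvtColor(p,cv2.COLOR_RGB2HSV)
m=cv2.inRange(hs,(108,120,40),(130,255,255));n,l,s,c=cv2.connectedComponentsWithStats(m)
for i in range(1,n):
    if s[i,4]>300: print("blue",c[i],s[i,4],ray("wrist",c[i],.066))
R=frame((.508,-.134),-4);rel((*R(28,-82),.16,-94),(*R(28,-82),.038,-94))
E
```

```text
wrist front_pot_0 [([0.483, -0.052, 0.001], 0.9), ([0.337, -0.105, 0.003], 0.8), ([0.479, -0.135, 0.002], 0.73), ([0.39, -0.204, 0.002], 0.61)]
wrist rear_pot_0 [([0.528, -0.22, 0.001], 0.88)]
blue [286.98845812  52.03847292] 3379 [ 0.52891685 -0.21579912  0.066     ]
t 26.25 p [ 0.3954 -0.1998  0.1593] yaw -3.87 w 0.729 F [-0.  -0.1 -0.1]
(0.5302, -0.2178, 0.16, -94) -> [13.57, 0.88, -0.18] 90.1
(0.5302, -0.2178, 0.038, -94) -> [13.68, 0.83, 12.02] 90.1
```

View pics/w5.png

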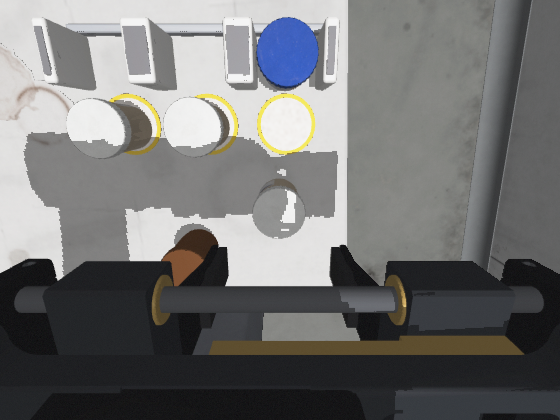

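The right blue lid is at (287,52), the ring is empty at (286,124) and the white pot is aside at (279,210). Next I grasp the right blue pot.

Request:
carry_out(
  steps=[
    [[2, 0, 0], 8],
    [[4, 0.5, 0], 16],
    [[6, 0.8, 0], 24],
    [[8, 0.8, 0], 32],
    [[10, 0.8, 0], 40],
    [[12, 0.8, 0], 48],
    [[13.6, 0.8, 0], 56],
    [[13.6, 0.8, 0], 64],
    [[13.6, 0.8, 0], 72],
    [[13.6, 0.8, 0], 80],
    [[13.6, 0.8, 0], 88],
    [[13.6, 0.8, 0], 90],
    [[13.6, 0.8, 0], 90],
    [[13.6, 0.8, 3], 90],
    [[13.6, 0.8, 6], 90],
    [[13.6, 0.8, 9], 90],
    [[13.6, 0.8, 11], 90],
    [[13.6, 0.8, 12], 90],
    [[13.6, 0.8, 12], 90],
  ],
  gripper=1,
)

```text
time_s: 28.15
tcp_pos: [0.5283, -0.2173, 0.0363]
ee_rot: [[-0.067, -0.998, -0.013], [-0.998, 0.067, -0.003], [0.004, 0.012, -1.0]]
wrist_force: [-0.2, 0.0, 0.5]
gripper_width: 1.001
```

Request:
carry_out(
  steps=[
    [[0, 0, 0], 0],
    [[0, 0, 0], 0],
    [[0, 0, 0], 0],
    [[0, 0, 0], 0],
    [[0, 0, 0], 0],
    [[0, 0, 0], 0],
    [[0, 0, 0], 0],
    [[0, 0, -1], 0],
    [[0, 0, -3], 0],
    [[0, 0, -5], 0],
    [[0, 0, -7], 0],
    [[0, 0, -9], 0],
    [[0, 0, -10], 0],
    [[0, 0, -10], 0],
  ],
  gripper=-1,
)

```text
time_s: 29.55
tcp_pos: [0.5304, -0.2171, 0.138]
ee_rot: [[-0.067, -0.998, -0.009], [-0.998, 0.067, -0.003], [0.004, 0.009, -1.0]]
wrist_force: [0.2, 0.8, -0.7]
gripper_width: 0.565
```

```bash
python3 - <<'E'
from h import *
I=frame((.518,.2315),-5.7);rel((*I(-5,-80),.14,-5.7),(*I(-5,-80),.043,-5.7))
E
```

```text
t 29.55 p [ 0.5304 -0.2171  0.138 ] yaw -93.84 w 0.565 F [ 0.2  0.8 -0.7]
(0.5051, 0.1524, 0.14, -5.7) -> [-36.7, 5.0, -0.3] -88.1
(0.5051, 0.1524, 0.043, -5.7) -> [-36.74, 4.92, 9.4] -88.1
```

Request:
carry_out(
  steps=[
    [[-3, 0.5, 0], -8],
    [[-6, 1, 0], -16],
    [[-9, 1.5, 0], -24],
    [[-12, 2, 0], -32],
    [[-15, 2.5, 0], -40],
    [[-18, 3, 0], -48],
    [[-21, 3.5, 0], -56],
    [[-24, 4, 0], -64],
    [[-27, 4.5, 0], -72],
    [[-30, 5, 0], -80],
    [[-33, 5, 0], -88],
    [[-36.7, 5, 0], -88],
    [[-36.7, 5, 0], -88],
    [[-36.7, 5, 0], -88],
    [[-36.7, 5, 0], -88],
  ],
)

```text
time_s: 31.05
tcp_pos: [0.5044, 0.1515, 0.1361]
ee_rot: [[0.995, -0.102, -0.011], [-0.103, -0.995, -0.005], [-0.011, 0.006, -1.0]]
wrist_force: [-0.5, 0.1, -1.5]
gripper_width: 0.564
```

```bash
python3 - <<'E'
from h import *
shot("top","t6");find("top","front_pot_0","rear_pot_0")
I=frame((.518,.2315),-5.7);rel((*I(-5,-80),.042,-5.7))
E
```

```text
top front_pot_0 [([0.482, -0.049, -0.002], 0.92), ([0.479, -0.134, 0.003], 0.88), ([0.344, -0.102, 0.002], 0.72)]
top rear_pot_0 [([0.648, -0.21, 0.001], 0.61), ([0.48, -0.131, 0.005], 0.48), ([0.503, 0.154, 0.098], 0.45), ([0.338, 0.445, -0.003], 0.29)]
t 31.2 p [0.5049 0.1514 0.1367] yaw -5.92 w 0.564 F [ 0.   0.6 -0.6]
(0.5051, 0.1524, 0.042, -5.7) -> [0.1, -0.15, 9.47] -0.2
```

Request:
carry_out(
  steps=[
    [[0, 0, 2], 0],
    [[0, -0.1, 4], 0],
    [[0, -0.1, 6], 0],
    [[0, -0.1, 8], 0],
    [[0, -0.1, 9], 0],
    [[0, -0.1, 9.3], 0],
    [[0, -0.1, 9.5], 0],
    [[0, -0.1, 9.5], 0],
  ],
)

```text
time_s: 32.0
tcp_pos: [0.5046, 0.1522, 0.0424]
ee_rot: [[0.995, -0.103, -0.009], [-0.103, -0.995, -0.003], [-0.008, 0.004, -1.0]]
wrist_force: [-0.4, -0.1, 0.0]
gripper_width: 0.561
```

Request:
carry_out(
  steps=[
    [[0, 0, 0], 0],
    [[0, 0, 0], 0],
    [[0, 0, 0], 0],
    [[0, 0, -2], 0],
    [[0, 0, -5], 0],
    [[0, 0, -9], 0],
    [[0, 0, -12], 0],
    [[0, 0, -12], 0],
    [[0, 0, -12], 0],
  ],
  gripper=0.45,
)

```text
time_s: 32.9
tcp_pos: [0.5056, 0.1528, 0.1631]
ee_rot: [[0.995, -0.103, -0.007], [-0.103, -0.995, -0.002], [-0.007, 0.002, -1.0]]
wrist_force: [0.1, 0.4, -1.1]
gripper_width: 0.724
```

```bash
python3 - <<'E'
from h import *
shot("top","t7");find("top","front_pot_0","rear_pot_0")
shot("side","s7");find("side","front_pot_0","rear_pot_0")
rel((.395,-.2,.17,-4),(.395,-.2,.04,-4))
E
```

```text
top front_pot_0 [([0.347, -0.101, 0.0], 0.9), ([0.394, -0.203, 0.004], 0.76), ([0.478, -0.134, 0.002], 0.62), ([0.48, -0.048, -0.002], 0.59)]
top rear_pot_0 [([0.646, -0.214, 0.003], 0.76), ([0.502, 0.153, 0.002], 0.48), ([0.665, 0.215, 0.142], 0.44)]
side front_pot_0 [([0.399, -0.2, -0.002], 0.95), ([0.481, -0.049, -0.002], 0.75), ([0.345, -0.097, -0.003], 0.64), ([0.482, -0.13, 0.001], 0.58), ([0.501, 0.153, 0.004], 0.28)]
side rear_pot_0 [([0.521, 0.316, 0.006], 0.88), ([0.652, -0.217, 0.002], 0.87), ([0.501, 0.154, 0.004], 0.76)]
t 33.2 p [0.5052 0.1523 0.1613] yaw -5.93 w 0.731 F [-0.9  0.5 -0.2]
(0.395, -0.2, 0.17, -4) -> [-7.33, 36.18, -0.6] -1.9
(0.395, -0.2, 0.04, -4) -> [-7.2, 36.11, 12.4] -1.9
```

View pics/s7.png

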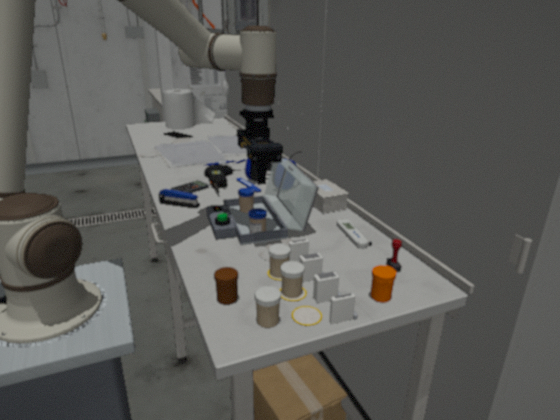

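Both blue pots stand in the chamber at (247,200) and (258,220). Next I return the right white pot from (267,307) to its ring at (307,315).

Request:
carry_out(
  steps=[
    [[-1, 4, 0], -2],
    [[-2, 8, 0], -2],
    [[-3, 12, 0], -2],
    [[-4, 16, 0], -2],
    [[-5, 20, 0], -2],
    [[-6, 24, 0], -2],
    [[-7, 28, 0], -2],
    [[-7.2, 32, 0], -2],
    [[-7.2, 36.1, 0], -2],
    [[-7.2, 36.1, 0], -2],
    [[-7.2, 36.1, 3], -2],
    [[-7.2, 36.1, 6], -2],
    [[-7.2, 36.1, 9], -2],
    [[-7.2, 36.1, 11], -2],
    [[-7.2, 36.1, 12.2], -2],
    [[-7.2, 36.1, 12.3], -2],
    [[-7.2, 36.1, 12.3], -2],
  ],
)

```text
time_s: 34.9
tcp_pos: [0.3951, -0.1996, 0.0409]
ee_rot: [[0.998, -0.068, -0.011], [-0.068, -0.998, -0.004], [-0.011, 0.005, -1.0]]
wrist_force: [0.6, -0.6, 0.5]
gripper_width: 0.723
```

Request:
carry_out(
  steps=[
    [[0, 0, 0], 0],
    [[0, 0, 0], 0],
    [[0, 0, 0], 0],
    [[0, 0, 0], 0],
    [[0, 0, 0], 0],
    [[0, 0, 0], 0],
    [[0, 0, -1], 0],
    [[0, 0, -2.5], 0],
    [[0, 0, -2.5], 0],
  ],
  gripper=-1,
)

```text
time_s: 35.8
tcp_pos: [0.3966, -0.1997, 0.0674]
ee_rot: [[0.998, -0.067, -0.008], [-0.067, -0.998, -0.005], [-0.008, 0.006, -1.0]]
wrist_force: [0.6, 0.4, -0.7]
gripper_width: 0.572
```

```bash
python3 - <<'E'
from h import *
R=frame((.508,-.134),-4);rel((*R(-28,-82),.06,-4),(*R(-28,-82),.041,-4))
E
```

```text
t 35.8 p [ 0.3966 -0.1997  0.0674] yaw -3.87 w 0.572 F [ 0.6  0.4 -0.7]
(0.4743, -0.2138, 0.06, -4) -> [7.86, 0.88, 0.69] 0.1
(0.4743, -0.2138, 0.041, -4) -> [7.87, 0.87, 2.59] 0.1
```

Request:
carry_out(
  steps=[
    [[2, 0.2, 0], 0],
    [[4, 0.4, 0], 0],
    [[6, 0.6, 0], 0],
    [[7.8, 0.8, 0], 0],
    [[7.8, 0.8, 0.5], 0],
    [[7.8, 0.8, 1.5], 0],
    [[7.8, 0.8, 2.3], 0],
    [[7.8, 0.8, 2.5], 0],
    [[7.8, 0.8, 2.5], 0],
  ],
)

```text
time_s: 36.7
tcp_pos: [0.4724, -0.213, 0.0414]
ee_rot: [[0.998, -0.068, -0.01], [-0.068, -0.998, -0.005], [-0.009, 0.005, -1.0]]
wrist_force: [0.2, 0.5, -0.7]
gripper_width: 0.567
```

Request:
carry_out(
  steps=[
    [[0, 0, 0], 0],
    [[0, 0, 0], 0],
    [[0, 0, 0], 0],
    [[0, 0, -2], 0],
    [[0, 0, -5], 0],
    [[0, 0, -9], 0],
    [[-3, -3, -13], 0],
    [[-6, -6, -16], 0],
    [[-9, -8, -16], 0],
    [[-9, -8, -16], 0],
    [[-9, -8, -16], 0],
  ],
  gripper=0.45,
)

```text
time_s: 37.8
tcp_pos: [0.3894, -0.1258, 0.2026]
ee_rot: [[0.998, -0.066, -0.007], [-0.066, -0.998, -0.005], [-0.007, 0.005, -1.0]]
wrist_force: [0.4, 1.1, 0.0]
gripper_width: 0.725
```

```bash
python3 - <<'E'
from h import *
shot("wrist","w8");find("wrist","front_pot_0","front_place_0")
shot("top","t8");find("top","front_pot_0","rear_pot_0","lid_edge","lid_hinge")
R=frame((.508,-.134),-4);print([np.round(topix("wrist",[*R(-28,y),0]),0).tolist() for y in(82,0,-82)],[np.round(topix("wrist",[*R(-28,y),.066]),0).tolist() for y in(82,0,-82)])
I=frame((.518,.2315),-5.7);rel((*I(-20,0),.25,-5.7),(*I(185,0),.25,-5.7))
E
```

```text
wrist front_pot_0 [([0.341, -0.106, -0.001], 0.93), ([0.482, -0.051, 0.003], 0.9), ([0.5, -0.22, 0.005], 0.81), ([0.478, -0.134, 0.001], 0.75)]
wrist front_place_0 [([0.476, -0.216, -0.005], 0.76)]
top front_pot_0 [([0.479, -0.135, -0.0], 0.75), ([0.498, -0.218, 0.008], 0.68), ([0.5, 0.155, 0.001], 0.63), ([0.482, -0.045, 0.0], 0.61), ([0.343, -0.107, -0.002], 0.51)]
top rear_pot_0 [([0.523, 0.311, 0.003], 0.83), ([0.647, -0.212, 0.001], 0.81), ([0.5, 0.157, 0.001], 0.68)]
top lid_edge [([0.664, 0.216, 0.141], 0.97)]
top lid_hinge [([0.584, 0.224, 0.032], 0.95)]
[[208.0, 113.0], [277.0, 113.0], [346.0, 114.0]] [[192.0, 112.0], [277.0, 112.0], [362.0, 112.0]]
t 38.2 p [ 0.3898 -0.1267  0.2013] yaw -3.93 w 0.724 F [-0.1  0.1  0.1]
(0.4981, 0.2335, 0.25, -5.7) -> [8.29, -36.65, -5.17] 1.8
(0.7021, 0.2131, 0.25, -5.7) -> [28.78, -36.01, -5.38] 1.8
```

View pics/w8.png

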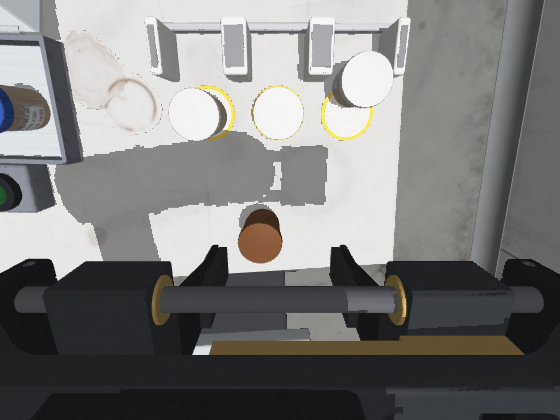

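The right white pot was knocked aside. Its lid is at (367,79) and its ring is at (346,114), so it is about 27 mm back into the bay mouth. I'll regrip it front and back.

```bash
python3 - <<'E'
from h import *
p=ray("wrist",(367,79.5),.066);print(p,ray("wrist",(347,114),0))
x,y=p[:2];rel((x,y,.16,-94),(x,y,.04,-94))
E
```

```text
[ 0.50318199 -0.218249    0.066     ] [ 0.47379314 -0.21475715  0.        ]
t 38.2 p [ 0.3898 -0.1267  0.2013] yaw -3.93 w 0.724 F [-0.1  0.1  0.1]
(np.float64(0.5031819863628577), np.float64(-0.21824900371847739), 0.16, -94) -> [11.99, 8.34, 4.05] 90.1
(np.float64(0.5031819863628577), np.float64(-0.21824900371847739), 0.04, -94) -> [12.11, 8.27, 16.05] 90.1
```

Request:
carry_out(
  steps=[
    [[2, 1.5, 0], 8],
    [[4, 3, 0], 16],
    [[6, 4.5, 0], 24],
    [[8, 6, 0], 32],
    [[10, 7.5, 1], 40],
    [[11.9, 8.3, 2], 48],
    [[11.9, 8.3, 3], 56],
    [[11.9, 8.3, 4], 64],
    [[11.9, 8.3, 4], 72],
    [[11.9, 8.3, 4], 80],
    [[11.9, 8.3, 4], 88],
    [[11.9, 8.3, 4], 90],
    [[11.9, 8.3, 4], 90],
    [[11.9, 8.3, 7], 90],
    [[11.9, 8.3, 10], 90],
    [[11.9, 8.3, 13], 90],
    [[11.9, 8.3, 15], 90],
    [[11.9, 8.3, 16], 90],
    [[11.9, 8.3, 16], 90],
  ],
  gripper=1,
)

```text
time_s: 40.1
tcp_pos: [0.5003, -0.2184, 0.0391]
ee_rot: [[-0.068, -0.998, -0.014], [-0.998, 0.068, -0.005], [0.006, 0.014, -1.0]]
wrist_force: [0.1, 0.6, -0.2]
gripper_width: 0.997
```

Request:
carry_out(
  steps=[
    [[0, 0, 0], 0],
    [[0, 0, 0], 0],
    [[0, 0, 0], 0],
    [[0, 0, 0], 0],
    [[0, 0, 0], 0],
    [[0, 0, 0], 0],
    [[0, 0, 0], 0],
    [[0, 0, -0.7], 0],
    [[0, 0, -1.5], 0],
    [[0, 0, -1.5], 0],
  ],
  gripper=-1,
)

```text
time_s: 41.1
tcp_pos: [0.5014, -0.2186, 0.0555]
ee_rot: [[-0.068, -0.998, -0.012], [-0.998, 0.068, -0.005], [0.006, 0.011, -1.0]]
wrist_force: [0.5, -0.7, -0.0]
gripper_width: 0.568
```

```bash
python3 - <<'E'
from h import *
rel((.474,-.2140,.056,-94),(.474,-.2140,.041,-94))
E
```

```text
t 41.1 p [ 0.5014 -0.2186  0.0555] yaw -93.9 w 0.568 F [ 0.5 -0.7 -0. ]
(0.474, -0.214, 0.056, -94) -> [-0.27, 2.76, -0.03] 0.1
(0.474, -0.214, 0.041, -94) -> [-0.28, 2.75, 1.47] 0.1
```

Request:
carry_out(
  steps=[
    [[-0.1, 1, 0], 0],
    [[-0.2, 2, 0], 0],
    [[-0.3, 2.7, 0], 0],
    [[-0.3, 2.7, 0], 0],
    [[-0.3, 2.7, 0.8], 0],
    [[-0.3, 2.7, 1.4], 0],
    [[-0.3, 2.7, 1.5], 0],
    [[-0.3, 2.7, 1.5], 0],
  ],
)

```text
time_s: 41.9
tcp_pos: [0.4744, -0.2138, 0.0401]
ee_rot: [[-0.068, -0.998, -0.013], [-0.998, 0.068, -0.005], [0.006, 0.012, -1.0]]
wrist_force: [0.5, -0.9, -1.7]
gripper_width: 0.565
```

Request:
carry_out(
  steps=[
    [[0, 0, 0], 0],
    [[0, 0, 0], 0],
    [[0, 0, 0], 0],
    [[0, 0, 0], 0],
    [[0, 0, -2], 0],
    [[0, 0, -5], 0],
    [[0, 0, -9], 0],
    [[0, 0, -13], -8],
    [[-3, 3, -17], -16],
    [[-6, 6, -17], -24],
    [[-8, 9, -17], -32],
    [[-8, 9, -17], -40],
    [[-8, 9, -17], -48],
    [[-8, 9, -17], -56],
    [[-8, 9, -17], -64],
    [[-8, 9, -17], -72],
    [[-8, 9, -17], -80],
    [[-8, 9, -17], -88],
    [[-8, 9, -17], -88],
    [[-8, 9, -17], -88],
  ],
  gripper=0.6,
)

```text
time_s: 43.9
tcp_pos: [0.3921, -0.127, 0.2108]
ee_rot: [[0.994, -0.106, -0.012], [-0.106, -0.994, -0.005], [-0.012, 0.006, -1.0]]
wrist_force: [-0.1, 1.3, -0.2]
gripper_width: 0.8
```

```bash
python3 - <<'E'
from h import *
shot("wrist","w9");find("wrist","front_pot_0","front_place_0")
I=frame((.518,.2315),-5.7);rel((*I(-20,0),.28,-5.7),(*I(185,0),.28,-5.7))
E
```

```text
wrist front_pot_0 [([0.472, -0.219, 0.002], 0.95), ([0.482, -0.052, 0.002], 0.87), ([0.478, -0.134, 0.0], 0.78), ([0.34, -0.101, 0.002], 0.61)]
wrist front_place_0 []
t 44.05 p [ 0.3922 -0.127   0.2107] yaw -5.99 w 0.802 F [ 0.9 -0.4  0. ]
(0.4981, 0.2335, 0.28, -5.7) -> [6.69, -36.91, -7.24] -0.3
(0.7021, 0.2131, 0.28, -5.7) -> [27.19, -37.01, -7.49] -0.3
```

View pics/w9.png

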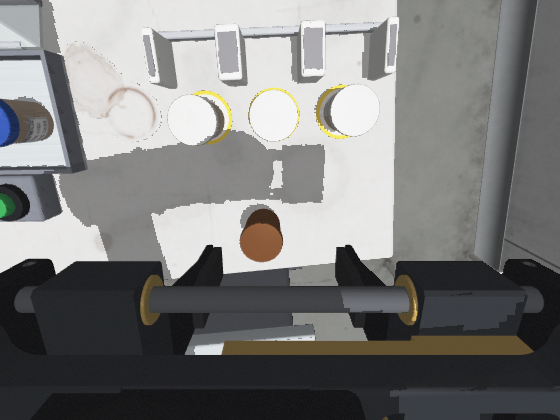

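All three white pots are on their rings (198,119), (273,114) and (350,110). Now I move behind the lid with the fingers shut.

Request:
carry_out(
  steps=[
    [[0, 0, -3], 0],
    [[0, -2, -7.5], 0],
    [[2, -6, -7.5], 0],
    [[5, -10, -7.5], 0],
    [[8, -14, -7.5], 0],
    [[11, -18, -7.5], 0],
    [[14, -22, -7.5], 0],
    [[17, -25, -7.5], 0],
    [[20, -28, -7.5], 0],
    [[23, -32, -7.5], 0],
    [[25, -35, -7.5], 0],
    [[27.2, -37, -7.5], 0],
    [[27.2, -37, -7.5], 0],
    [[27.2, -37, -7.5], 0],
    [[27.2, -37, -7.5], 0],
    [[27.2, -37, -7.5], 0],
  ],
  gripper=-1,
)

```text
time_s: 45.65
tcp_pos: [0.7017, 0.2121, 0.2813]
ee_rot: [[0.994, -0.105, -0.012], [-0.105, -0.994, -0.005], [-0.011, 0.006, -1.0]]
wrist_force: [0.2, -0.0, -0.7]
gripper_width: 0.005
```

```bash
python3 - <<'E'
from h import *
I=frame((.518,.2315),-5.7)
s,p,R,y=st()
W=[(*I(185,0),.12,-5.7)]
for th in (106,95,85,75,65,55,45,35,25,15,8,3,0):
    a=np.radians(th);S=115;h=52+ 8*np.sin(a)
    W.append((*I(65-S*np.cos(a)+h*np.sin(a),0),.03+S*np.sin(a)+h*np.cos(a),-5.7))
rel(*[tuple(np.round(w,3).tolist()) for w in W])
E
```

```text
t 45.65 p [0.7017 0.2121 0.2813] yaw -6.03 w 0.005 F [ 0.2 -0.  -0.7]
(0.702, 0.213, 0.12, -5.7) -> [0.2, -0.18, 16.13] -0.3
(0.671, 0.216, 94.122, -5.7) -> [-107.17, 54.24, -9383.3] -0.3
(0.652, 0.218, 109.366, -5.7) -> [-125.99, 63.06, -10907.56] -0.3
(0.632, 0.22, 119.819, -5.7) -> [-139.59, 69.12, -11952.76] -0.3
(0.61, 0.222, 126.57, -5.7) -> [-149.29, 73.06, -12627.78] -0.3
(0.588, 0.224, 129.296, -5.7) -> [-154.52, 74.67, -12900.33] -0.3
(0.565, 0.227, 127.817, -5.7) -> [-155.2, 73.76, -12752.42] -0.3
(0.542, 0.229, 122.117, -5.7) -> [-151.19, 70.5, -12182.44] -0.3
(0.521, 0.231, 112.346, -5.7) -> [-142.46, 64.87, -11205.39] -0.3
(0.502, 0.233, 98.823, -5.7) -> [-129.37, 57.04, -9853.18] -0.3
(0.486, 0.235, 82.022, -5.7) -> [-112.35, 47.29, -8173.19] -0.3
(0.477, 0.236, 68.631, -5.7) -> [-98.4, 39.54, -6834.19] -0.3
(0.471, 0.236, 58.395, -5.7) -> [-87.64, 33.68, -5810.66] -0.3
(0.468, 0.236, 52.03, -5.7) -> [-80.88, 30.02, -5174.2] -0.3
```

```bash
cat > lid.py <<'E'
from h import *
I=frame((.518,.2315),-5.7)
def W(*ths):
    o=[]
    for th in ths:
        a=np.radians(th);S=115;h=52+8*np.sin(a)
        o.append((*I(65-S*np.cos(a)+h*np.sin(a),0),round(.03+(S*np.sin(a)+h*np.cos(a))/1000,4),-5.7))
    return o
E
python3 - <<'E'
from lid import *
rel((*I(185,0),.124,-5.7),*W(106,95,85,75,65,55,45,35,25))
E
```

```text
t 45.65 p [0.7017 0.2121 0.2813] yaw -6.03 w 0.005 F [ 0.2 -0.  -0.7]
(0.7021, 0.2131, 0.124, -5.7) -> [0.21, -0.19, 15.73] -0.3
(0.6713, 0.2162, np.float64(0.1241), -5.7) -> [-2.89, -0.18, 15.75] -0.3
(0.6521, 0.2181, np.float64(0.1393), -5.7) -> [-4.83, -0.16, 14.25] -0.3
(0.6322, 0.2201, np.float64(0.1498), -5.7) -> [-6.85, -0.14, 13.23] -0.3
(0.6105, 0.2223, np.float64(0.1565), -5.7) -> [-9.03, -0.13, 12.58] -0.3
(0.5878, 0.2245, np.float64(0.1593), -5.7) -> [-11.32, -0.1, 12.33] -0.3
(0.5648, 0.2268, np.float64(0.1578), -5.7) -> [-13.63, -0.09, 12.5] -0.3
(0.5423, 0.2291, np.float64(0.1521), -5.7) -> [-15.88, -0.09, 13.1] -0.3
(0.5212, 0.2312, np.float64(0.1423), -5.7) -> [-17.99, -0.08, 14.1] -0.3
(0.5023, 0.2331, np.float64(0.1288), -5.7) -> [-19.88, -0.08, 15.47] -0.3
```

Request:
carry_out(
  steps=[
    [[0, 0, 4], 0],
    [[0, 0, 8], 0],
    [[0, 0, 12], 0],
    [[0, -0.1, 15], 0],
    [[0, -0.1, 15.7], 0],
    [[-1.5, -0.1, 15.7], 0],
    [[-2.9, -0.1, 15.7], 0],
    [[-3.8, -0.1, 15], 0],
    [[-4.8, -0.1, 14.2], 0],
    [[-5.8, -0.1, 13.7], 0],
    [[-6.8, -0.1, 13.2], 0],
    [[-7.9, -0.1, 12.9], 0],
    [[-9, -0.1, 12.6], 0],
    [[-10.2, -0.1, 12.4], 0],
    [[-11.3, -0.1, 12.3], 0],
    [[-12.5, -0.1, 12.4], 0],
    [[-13.6, -0.1, 12.5], 0],
  ],
)

```text
time_s: 47.35
tcp_pos: [0.5641, 0.2271, 0.1579]
ee_rot: [[0.994, -0.105, -0.011], [-0.105, -0.994, -0.004], [-0.011, 0.006, -1.0]]
wrist_force: [2.9, -0.9, 0.0]
gripper_width: 0.004
```

```bash
python3 - <<'E'
from lid import *
shot("side","s10");find("side","lid_edge")
rel(*W(55,45,35,25,15,8,3,0))
E
```

```text
side lid_edge [([0.547, 0.228, 0.166], 0.82), ([0.75, -0.127, -0.004], 0.48)]
t 47.45 p [0.5633 0.2272 0.1579] yaw -5.98 w 0.007 F [ 2.4 -0.5  1.2]
(0.5648, 0.2268, np.float64(0.1578), -5.7) -> [0.15, 0.02, 0.01] -0.3
(0.5423, 0.2291, np.float64(0.1521), -5.7) -> [-2.11, 0.02, 0.6] -0.3
(0.5212, 0.2312, np.float64(0.1423), -5.7) -> [-4.21, 0.03, 1.61] -0.3
(0.5023, 0.2331, np.float64(0.1288), -5.7) -> [-6.1, 0.03, 2.98] -0.3
(0.4861, 0.2347, np.float64(0.112), -5.7) -> [-7.7, 0.03, 4.68] -0.3
(0.4767, 0.2356, np.float64(0.0986), -5.7) -> [-8.63, 0.03, 6.03] -0.3
(0.4711, 0.2362, np.float64(0.0884), -5.7) -> [-9.18, 0.02, 7.06] -0.3
(0.4682, 0.2365, np.float64(0.082), -5.7) -> [-9.47, 0.02, 7.71] -0.3
```

View pics/s10.png

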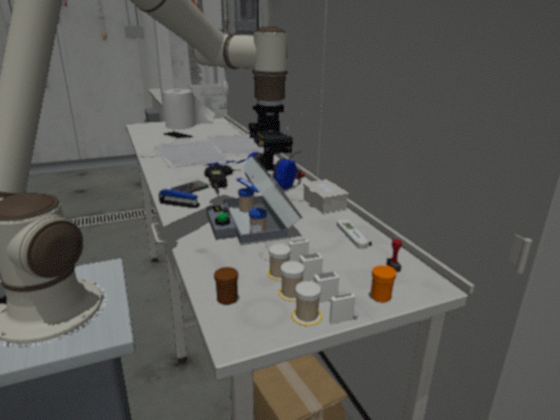

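The lid follows the fingers and is about half closed. Continuing round.

Request:
carry_out(
  steps=[
    [[-1.1, 0, 0.3], 0],
    [[-2.1, 0, 0.6], 0],
    [[-3.2, 0, 1.1], 0],
    [[-4.2, 0, 1.6], 0],
    [[-5.2, 0, 2.3], 0],
    [[-6.1, 0, 3], 0],
    [[-6.9, 0, 3.8], 0],
    [[-7.7, 0, 4.7], 0],
    [[-8.2, 0, 5.4], 0],
    [[-8.6, 0, 6], 0],
    [[-9, 0, 6.6], 0],
    [[-9.2, 0, 7.1], 0],
    [[-9.4, 0, 7.4], 0],
    [[-9.5, 0, 7.7], 0],
    [[-9.5, 0, 7.8], 0],
  ],
)

```text
time_s: 48.95
tcp_pos: [0.4673, 0.2368, 0.0811]
ee_rot: [[0.994, -0.104, -0.014], [-0.104, -0.995, -0.005], [-0.013, 0.006, -1.0]]
wrist_force: [-2.6, 2.2, 6.7]
gripper_width: 0.005
```

```bash
python3 - <<'E'
from lid import *
rel((*I(-55,0),.08,-5.7),(*I(-55,0),.078,-5.7))
E
```

```text
t 48.95 p [0.4673 0.2368 0.0811] yaw -5.99 w 0.005 F [-2.6  2.2  6.7]
(0.4633, 0.237, 0.08, -5.7) -> [-0.4, 0.02, 0.11] -0.3
(0.4633, 0.237, 0.078, -5.7) -> [-0.4, 0.02, 0.31] -0.3
```

Request:
carry_out(
  steps=[
    [[0, 0, 0.1], 0],
    [[0, 0, 0.2], 0],
    [[0, 0, 0.3], 0],
    [[0, 0, 0.4], 0],
    [[0, 0, 0.4], 0],
  ],
)

```text
time_s: 49.45
tcp_pos: [0.4667, 0.2369, 0.0796]
ee_rot: [[0.995, -0.103, -0.014], [-0.103, -0.995, -0.005], [-0.013, 0.006, -1.0]]
wrist_force: [-6.2, -0.6, 19.8]
gripper_width: 0.007
```

Request:
carry_out(
  steps=[
    [[0, 0, 0.2], 0],
    [[0, 0, 0.2], 0],
    [[0, 0, 0.2], 0],
  ],
)

```text
time_s: 49.75
tcp_pos: [0.4667, 0.2369, 0.0797]
ee_rot: [[0.995, -0.103, -0.013], [-0.103, -0.995, -0.005], [-0.013, 0.006, -1.0]]
wrist_force: [-4.1, -0.7, 18.2]
gripper_width: 0.002
```

Request:
carry_out(
  steps=[
    [[0, 0, -0.5], 0],
    [[0, 0, -1], 0],
    [[0, 0, -1.5], 0],
    [[0, 0, -1.5], 0],
    [[0, 0, -1.5], 0],
  ],
)

```text
time_s: 50.25
tcp_pos: [0.4666, 0.2368, 0.0943]
ee_rot: [[0.995, -0.103, -0.014], [-0.103, -0.995, -0.006], [-0.013, 0.007, -1.0]]
wrist_force: [0.5, -0.5, -0.1]
gripper_width: 0.006
```

```bash
python3 - <<'E'
from lid import *
shot("side","s11");find("side","lid_edge");rel()
E
```

```text
side lid_edge [([0.453, 0.236, 0.077], 0.74)]
t 50.35 p [0.4666 0.2367 0.0942] yaw -5.9 w 0.006 F [ 0.  -0.2 -0.1]
```

No contact force remains and the lid stays down, so it has latched. I retreat and check the final state.

Request:
carry_out(
  steps=[
    [[0, 0, -3], 0],
    [[0, 0, -7], 0],
    [[0, 0, -11], 0],
    [[-5, 0, -15], 0],
    [[-10, 0, -18], 0],
    [[-10, 0, -18], 0],
    [[-10, 0, -18], 0],
    [[-10, 0, -18], 0],
    [[-10, 0, -18], 0],
    [[-10, 0, -18], 0],
  ],
)

```text
time_s: 51.35
tcp_pos: [0.3701, 0.2477, 0.2741]
ee_rot: [[0.994, -0.104, -0.016], [-0.104, -0.995, -0.008], [-0.015, 0.01, -1.0]]
wrist_force: [-0.8, 0.9, -0.1]
gripper_width: 0.007
```

```bash
python3 - <<'E'
from lid import *
a=shot("side","s12");find("side","lid_edge","front_pot_0","rear_pot_0")
b=shot("top","t12");find("top","lid_edge","front_pot_0","rear_pot_0","stamp","probe","staple")
cv2.imwrite("pics/f.png",np.hstack([a[130:350,130:450],cv2.resize(b[150:320,110:440],(427,220))])[:,:,::-1])
E
```

```text
side lid_edge []
side front_pot_0 [([0.481, -0.048, -0.002], 0.85), ([0.482, -0.132, 0.003], 0.79), ([0.478, -0.214, -0.0], 0.57), ([0.342, -0.1, -0.007], 0.57)]
side rear_pot_0 [([0.651, -0.214, 0.001], 0.68)]
top lid_edge [([0.456, 0.237, 0.084], 0.58)]
top front_pot_0 [([0.477, -0.131, 0.002], 0.92), ([0.344, -0.103, 0.001], 0.9), ([0.482, -0.047, 0.001], 0.71), ([0.475, -0.213, 0.004], 0.66), ([0.508, -0.135, -0.002], 0.61)]
top rear_pot_0 []
top stamp [([0.54, -0.054, -0.002], 0.59), ([0.747, -0.129, -0.003], 0.48)]
top probe []
top staple []
```

View pics/f.png

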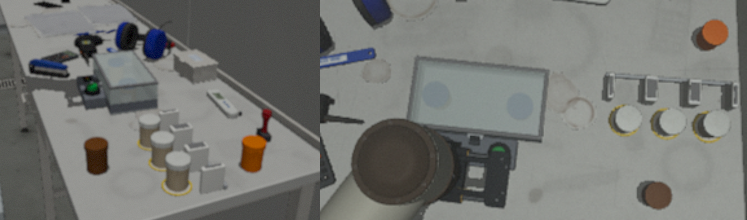

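The lid is shut with two blue pots showing through it, all three white pots are on their rings, and the other things are where they were. Handing in.

```bash
python3 -c "
from station import r
print(r.finish_job())"
```

```text
the job is handed in; nothing more can be done
None
```

I handed the job in at about 51 s of robot time, and as far as my last pictures show, everything asked for was done.

- **Button and lid:** I pressed the button and the lid sprang open.
- **Blue pots:** Only two were there, in the left and right bays. Both were placed upright in the incubator at about y = ±80 mm. After the lid shut, the network no longer found them, but both show through the clear lid in the last top picture.
- **White pots:** I moved the left and right ones aside and put them back. The right one was knocked about 3 cm after I had put it back, so I picked it up again and reset it on its ring. The middle one never had to move. The last measurements put all three within about 5 mm of their ring centres.
- **Shutting the lid:** I pushed it round and pressed down with about 20 N. It stayed down with no force on the tool. The last top view put its edge at 84 mm height against 80 mm nominal, within the network's error. The last side view did not find the edge, but the picture shows the lid shut.
- **Other things:** Both look-alike pots measured where they were at the start, and the stamp did too, though at low confidence and after a false match. The last network calls missed the thermometer and the stapler; both look undisturbed in the pictures.

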